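Mark the empty parts bin with the spring clip

ROBOT

A 6-joint arm with a two-finger parallel gripper is mounted at the origin on the work surface. World frame = base frame: x ahead of the robot, y to its left, z up, the work surface at z = 0. Lengths are in m, angles in rad, forces in N, time in s.
With the tool pointing down it reaches from about 0.375 to 0.9 m from the base axis. Payload 3.1 kg.
Tool frame: the origin (TCP) lies between the finger pads; the fingertips stand 22 mm ahead of it and the grasp point (between the pads) lies 3 mm ahead of it; z points along the fingers, y is the line along which they close (so a half turn about z gives the same grasp; the last joint's range is limited). The gripper opens to 87 mm and grips with 3 to 60 N. Pads are 19 mm wide; open, the fingers measure 117 mm over their backs; the gripper's body (75 mm by 190 mm) begins 51 mm behind the grasp point.
Start: joints at [-0.178, 0.527, 1.433, -0, 1.181, -0.178], TCP at [0.625, 0, 0.245] pointing down, gripper open.
Joint ranges: [-3.08, 3.08], [-0.75, 2.2], [0.22, 2.44], [-1.43, 4.57], [0, 2.65], [-2.85, 2.85]. Speed limits (rad/s): [2.79, 2.79, 3.14, 3.14, 3.14, 3.14].

INTERFACE

Orientations are given as a unit quaternion [x, y, z, w].
In Python, from rig import robot gives the robot as it stands.
- The arm moves only by the tool move_arm, never from a script. Its argument "series" is text: rows parted by semicolons, each of 6 numbers parted by spaces: the shift along the tool's x, y, z in mm, then the turn, a rotation vector about the tool's x, y, z in degrees. In form: dx dy dz ax ay az; .... A call has 1 to 8 rows; each row is the pose to reach, as a shift and turn from the pose commanded when the call began, along the tool's axes at that moment; what a row does not reach only later rows make up. A row lasts 1/12 s, in which the tool goes at most 41.7 mm and 7.16 degrees, less where a joint would pass 70% of its speed; a pose out of reach is approached as far as the arm can. A call with a gripper value outside its range is refused whole. "jaw" is the opening, from 0 (shut) to 1 (fully open), set as the call begins (left out, the last holds). The fingers move at their own pace and stop on an object; "newtons" is the grip in N (left out, the last holds). Time passes only in rows, so rows that repeat a pose let the fingers close. It gives the time, the measured TCP pose, the force, the opening and the grip force at its end, in the units of the state.
- robot.get_obs(): the state, without advancing time (a new reading comes with each control period).
- robot.camera(name): name is "scene" or "side" or "wrist"; returns a dict with "img" (480x640x3 uint8, red, green, blue), "mtx" (3x3 intrinsics, pixels), "distortion" ([k1, k2, p1, p2, k3] as OpenCV has them; the pictures are not rectified), "world_to_cam" (4x4, takes a point from world to camera coordinates). Camera axes: x right, y down, z forward; pixel columns grow to the right and rows downward; lengths in m; the calibration is good to about 2 mm. A picture is of the moment at which its call begins. There is no depth.
- robot.hand_in(): hands the job in; it is judged then, once.
Trained networks look in a picture, given as the dict that the camera call returned (one of the last four; its "shot" number tells which), for a name from the list of things; names that differ only in an ending like _2 or _b are one class to them, and where a whole thing is asked for, a point or a joint stands for the part that bears it (a point fixed in the world has none). Each returns a list of dicts, best first, with "p" (0 to 1); they miss things now and then, are a little off and sometimes report something else, mostly with a low value. They report only what shows in the picture. A call takes as long as a camera call. They do not tell look-alikes from the thing itself.
- robot.search_frame(picture, thing): "xyz" ([x, y, z] in m, in world coordinates, good to about 4 mm: the middle of the surface that is visible of it).
- robot.tip_of(picture, thing): "xyz" ([x, y, z] in m, in world coordinates, good to about 4 mm: a listed point, or the origin of a listed thing).
The state is a dict: "time": time; "q": joint angles; "joint_velocities": joint speeds; "joint_torque": joint torques, N m; "position": TCP position; "tool_rot": TCP orientation; "ft_force": force on the tool from outside, world axes, zero at the start; "moment": the same for the moment, N m; "grip_width": finger opening in m; "grip_force": force on a finger pad.
Only numpy, scipy, OpenCV 4.12 (cv2) and the standard library are available. Lean on these libraries where they do the work, as an engineer would, in place of code of your own. Each camera call takes 0.05 s, during which the arm holds its last target. There are 200 camera calls.

TASK

Take the black spring clip off its parking stand and clip it onto the lip plate of the empty parts bin's sloping front, near the middle of the lip, pushed gently but fully home so that the button in its throat is pressed in and both jaws grip the plate; then let go. Do not drop the clip, and leave the jar, the tape roll and the screwdriver where they are.

Things in the scene. Friction and masses are not known exactly. Their poses are not given: they have to be found in the camera images.
- clip: Black spring clip like a wide clothes peg, 36 mm wide (its y), about 85 g. Origin: middle of the throat, the flat underside of its 26 mm thick spine, which stops against an edge when fully home. z runs from jaws to handles; x is the squeeze direction; a half turn about z changes nothing. Jaws reach 24 (open: 28) mm below the origin. It starts upright, home on the stand's fin.
- clip_grip (a point): Point on the clip's z axis between its handles, 33 mm above its origin: the place to grip. The flat handles stand 12 to 50 mm above the origin; at rest they splay to 44 mm over their tops. Squeezed along x with 20 to 35 N they come to a stop, parallel and 26 mm over their outer faces, the jaws then fully open.
- button (a joint): Sprung steel button in the middle of the clip's throat, 6 x 14 mm: 0 when pressed in flush with the spine (edge fully home), 0.006 m when out (clip on nothing). It pushes back with only 1 to 2 N; a firm stop is felt when the edge meets the spine. Jaws closed on a 4 mm plate hold it pressed.
- saddle: Steel lining of the clip's throat, either side of the button, fixed in the spine: the part that stops against an edge. Same origin and axes as the clip. Contact is stiff: come on slowly (about 10 mm/s or less), stop at the first 5 to 6 N of push and hold there while letting go; ramming with over 35 N may damage it.
- jaw_a: One half of the clip (handle, jaw, rubber pad 8 mm high) on its +x side. Origin on its pivot, +15 mm in x and 8 mm in z from the clip's origin. Fully squeezed, the pads open to about 15 mm between them; let go, springs close them with about 6 N on a 4 mm sheet.
- jaw_b: The other half, on the clip's -x side; origin on its pivot, -15 mm in x and 8 mm in z from the clip's origin.
- stand: Parking stand, fixed: steel foot 80 x 80 x 12 mm with an upright aluminium fin 4 mm thick (x), 60 mm wide (y), its top edge 100 mm above the bench. Origin under the middle of the foot.
- empty_bin: Blue open parts bin with nothing in it, fixed, 124 mm wide (y), 170 mm deep (x), walls 4 mm, back and sides up to 123 mm high. Origin on the bench straight below the middle of its front lip; x points into the bin. Its front panel leans 27 degrees from vertical, top edge towards the robot. The clip goes on down along that slope.
- empty_front: Leaning front panel of the empty bin, fixed; a 4 mm thick, 112 mm wide aluminium lip plate slides in it and sticks out at its top. Origin: middle of the plate's top edge at its lowest setting, 100 mm above the bench; the plate is really set 0 to 14 mm higher up the slope (unmeasured; feel or look). z runs up the slope, 27 degrees from vertical, x square to the panel into the bin, y along the lip.
- full_bin: The same kind of bin, full of bolts, fixed; not to be clipped. Origin likewise on the bench below the middle of its lip, x into the bin.
- jar: Bystander: glass jar with a metal lid, 56 mm across, 65 mm high. Origin under its centre.
- tape: Bystander: roll of tape lying flat, 76 mm across, 24 mm high. Origin under its centre.
- driver: Bystander: screwdriver lying on the bench.
There are look-alikes about, which are no part of the job. Of the things that look like the clip, the middle-sized one is meant.

How it is judged:
On the way:
1. the clip has been taken off the stand (distance of clip from where it was at the start of the episode above 0.06 m), for 0.1 s.
At the end, for the whole second after the job is handed in: The clip sits fully home on the lip plate of the empty bin's front: the button in its throat pressed in to within 2 mm, within 20 mm of the lip's middle and 5 mm of the panel's mid-plane, its axis within 8 degrees of the panel's slope, each jaw pressing on the plate with over 2 N, at rest (value of joint button below 0.002 m and x of clip in the frame of empty_front between -0.005 and 0.005 m and y of clip in the frame of empty_front between -0.02 and 0.02 m and angle between the z axis of clip and the z axis of empty_front, either way round below 0.14 rad and contact force between each of jaw_a, jaw_b and empty_front above 2 N and linear speed of clip below 0.02 m/s); the robot touches nothing.
It fails at once if the clip is dropped (its throat below 30 mm) (height (world z) of clip below 0.03 m).
It fails at once if the jar, the tape roll or the screwdriver is moved by more than 25 mm (distance of any of jar, tape, driver from where it was at the start of the episode above 0.025 m).
It fails at once if the clip is rammed onto the bin (its saddle presses on the front with over 35 N) (contact force between saddle and empty_front above 35 N).
It also fails if it takes over 51 s, if anything falls off the work surface, if the arm or the gripper's body presses on something with over 40 N, if the wrist force passes 120 N, or if a joint passes its speed limit or range.

## Working session

There is one attempt and no reset: what is moved stays moved. The work goes in short steps, Python scripts to look and compute and a tool call to move; the robot and the scene stay as the last step left them, time stands still between calls to the robot, and variables do not carry over. Pictures are saved under pics/ and viewed, at most 10 in all, crops included, and the job is handed in when it is done.

Besides the shell and the picture viewer there is one more tool, called after "Request:" by a JSON object that holds its "name" and its "arguments", one argument or row to a line. move_arm: Moves the arm, as the interface text tells. Its arguments: {"type":"object","properties":{"series":{"type":"string"},"jaw":{"type":"number"},"newtons":{"type":"number"}},"required":["series"]}

```bash
mkdir -p pics; ls
python3 - <<'E'
from rig import robot
import cv2
for n in ("scene","side"):
    p=robot.camera(n); cv2.imwrite(f"pics/{n}0.png",p["img"][:,:,::-1])
    for t in ("clip","stand","empty_bin","empty_front","full_bin"):
        print(n,t,[([round(float(v),3) for v in d["xyz"]],round(d["p"],2)) for d in robot.tip_of(p,t)])
print(robot.get_obs())
E
```

```text
pics
scene clip [([0.563, 0.26, 0.096], 0.85), ([0.443, 0.245, 0.034], 0.78), ([0.604, 0.165, 0.015], 0.55)]
scene stand [([0.565, 0.258, -0.002], 0.58)]
scene empty_bin [([0.618, -0.015, 0.001], 0.7)]
scene empty_front [([0.615, -0.015, 0.098], 0.68), ([0.552, 0.257, 0.104], 0.5)]
scene full_bin [([0.578, -0.244, -0.001], 0.96)]
side clip [([0.442, 0.242, 0.03], 0.83), ([0.602, 0.163, 0.015], 0.64), ([0.566, 0.262, 0.101], 0.55)]
side stand [([0.565, 0.261, 0.0], 0.89)]
side empty_bin []
side empty_front [([0.618, -0.017, 0.098], 0.53)]
side full_bin [([0.575, -0.242, 0.002], 0.72), ([0.616, -0.02, 0.103], 0.44)]
{'time': 0.6, 'q': array([-1.78460087e-01,  5.27446463e-01,  1.43271432e+00,  1.10894074e-05,
        1.18139811e+00, -1.78534183e-01]), 'joint_velocities': array([-9.59022416e-04,  5.13514957e-04,  1.48192211e-03,  7.61372589e-05,
        2.60894454e-04,  2.85172320e-04]), 'joint_torque': array([-6.72151527e-04, -4.39744878e+01, -1.76890701e+01,  6.32721791e-02,
        5.06642042e-02, -2.53220225e-05]), 'position': array([6.24972491e-01, 6.23264198e-05, 2.44576755e-01]), 'tool_rot': array([7.07082072e-01, 7.07131489e-01, 1.38393660e-05, 1.09381098e-05]), 'ft_force': array([-0.8600055 , -0.05377411, -0.56353401]), 'moment': array([-0.03204649, -0.01352422, -0.03632499]), 'grip_force': 0.0, 'grip_width': 0.08710356845881033}
```

View pics/scene0.png

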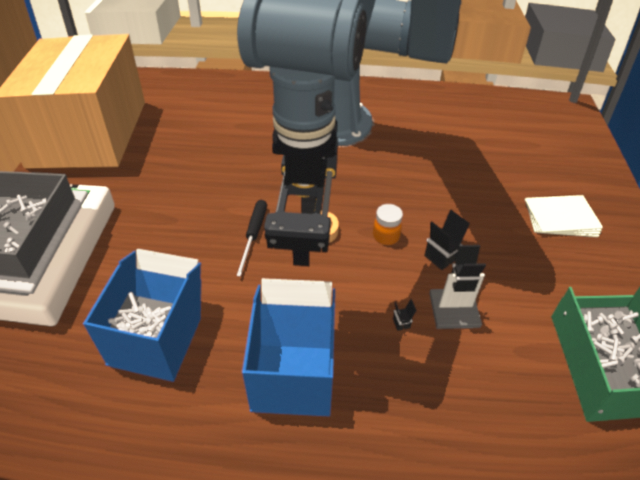

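View pics/side0.png

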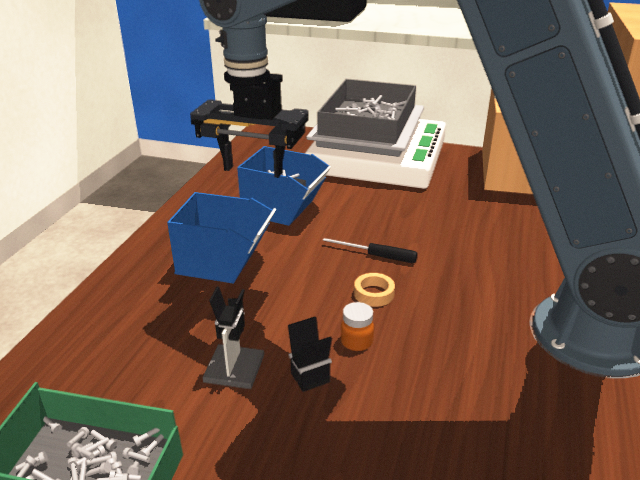

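Candidates: the clip on the stand (scene 467,272), the big one on the bench (447,240) and the small one (404,313). The middle-sized one is on the stand. I'll check it in a close crop.

```bash
cat > h.py <<'E'
from rig import robot
import cv2,numpy as np
def up(n,name,box,s):
    p=robot.camera(n); x0,y0,x1,y1=box
    cv2.imwrite(name,cv2.resize(p["img"][y0:y1,x0:x1,::-1],None,fx=s,fy=s,interpolation=cv2.INTER_CUBIC)); return p
def proj(p,P):
    W=p["world_to_cam"]
    return cv2.projectPoints(np.array(P,float).reshape(-1,3),cv2.Rodrigues(W[:3,:3])[0],W[:3,3],p["mtx"],np.array(p["distortion"]))[0][:,0]
def ray(p,uv):
    "camera centre, world unit rays"
    W=p["world_to_cam"];R=W[:3,:3]
    n=cv2.undistortPoints(np.array(uv,float).reshape(-1,1,2),p["mtx"],np.array(p["distortion"]))[:,0]
    d=np.c_[n,np.ones(len(n))]@R
    return -R.T@W[:3,3],d/np.linalg.norm(d,axis=1)[:,None]
def onz(p,uv,z):
    c,d=ray(p,uv); return c+d*((z-c[2])/d[:,2])[:,None]
E
python3 - <<'E'
from h import *
p=up("scene","pics/c1.png",(380,190,520,340),4)
w=robot.camera("wrist"); cv2.imwrite("pics/w1.png",w["img"][:,:,::-1])
print(w["world_to_cam"].round(3))
E
```

```text
[[ 1.     0.     0.001 -0.625]
 [ 0.    -0.958  0.287 -0.035]
 [ 0.001 -0.287 -0.958  0.391]
 [ 0.     0.     0.     1.   ]]
```

View pics/c1.png

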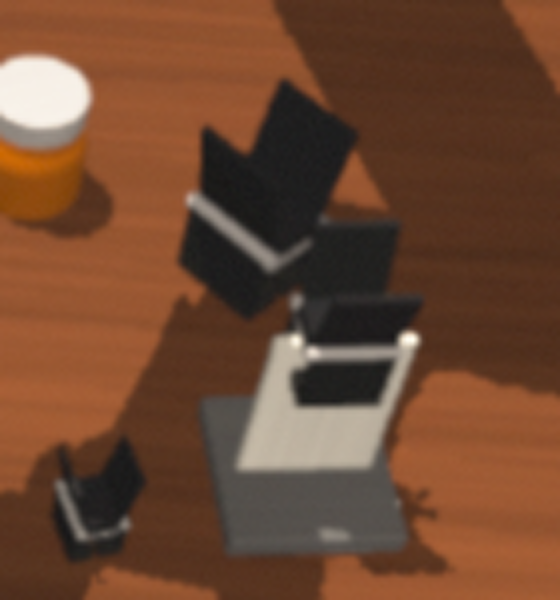

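View pics/w1.png

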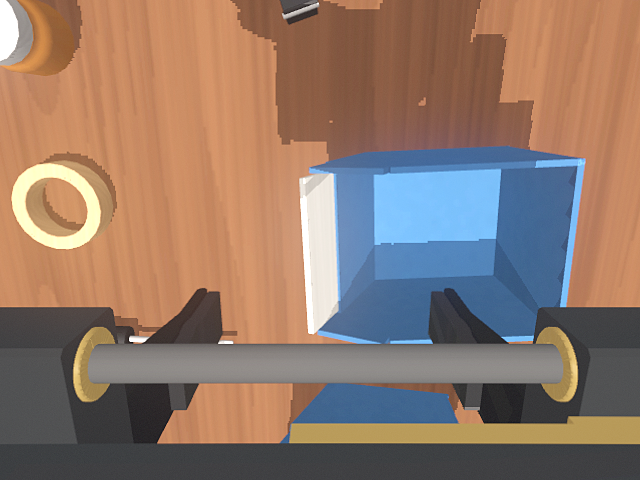

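The crop shows the middle-sized clip sitting on the fin, shifted towards +y, so that is the one to take. The wrist view shows the white lip plate's top edge running from (301,179) to (310,333). Next I'll move closer to the clip and look again.

Request:
{"name": "move_arm", "arguments": {
  "series": "30 -10 0 0 0 0; 65 -25 0 0 0 0; 100 -40 0 0 0 0; 135 -55 0 0 0 0; 160 -60 0 0 0 0; 160 -60 0 0 0 0; 160 -60 0 0 0 0"
}}

```text
time: 1.28
position: [0.5646, 0.1613, 0.2448]
tool_rot: [0.706, 0.708, 0.0, 0.0]
ft_force: [0.4, -1.1, -0.2]
grip_width: 0.0869
grip_force: 0.0
```

Run:
```python
from h import *
w=robot.camera("wrist"); cv2.imwrite("pics/w2.png",w["img"][:,:,::-1])
for t in ("clip","clip_grip","jaw_a","stand"):
    print(t,[([round(float(v),3) for v in d["xyz"]],round(d["p"],2)) for d in robot.tip_of(w,t)])
np.save("w2.npy",w,allow_pickle=True)
```

```text
clip [([0.605, 0.167, 0.02], 0.82), ([0.438, 0.246, 0.031], 0.79), ([0.566, 0.259, 0.101], 0.67)]
clip_grip [([0.566, 0.263, 0.133], 0.87), ([0.443, 0.249, 0.074], 0.79), ([0.605, 0.167, 0.046], 0.69)]
jaw_a [([0.458, 0.23, 0.042], 0.95), ([0.579, 0.258, 0.108], 0.93), ([0.428, 0.255, 0.042], 0.93), ([0.611, 0.154, 0.022], 0.68), ([0.55, 0.259, 0.106], 0.56), ([0.601, 0.175, 0.028], 0.52)]
stand []
```

View pics/w2.png

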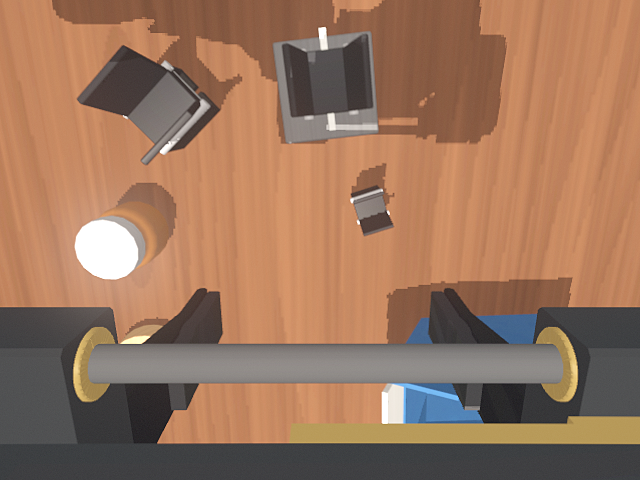

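The wrist view shows the stand foot with corners at about (273,43), (370,32), (378,130) and (286,143). The clip's handle tops are at about (285,42)/(291,116) on the left and (369,37)/(372,107) on the right.

Run:
```python
from h import *
w=np.load("w2.npy",allow_pickle=True).item()
F=onz(w,[(273,43),(370,32),(378,130),(286,143)],.012); print(F.round(4),F.mean(0).round(4))
for a,b in((3,2),(0,1),(3,0),(2,1)):
    d=F[b]-F[a]; print(np.hypot(*d[:2]).round(4),np.degrees(np.arctan2(d[1],d[0])).round(1))
T=onz(w,[(323,28),(331,113)],.1);print(T.round(4))
H=onz(w,[(285,42),(369,37),(372,107),(291,116)],.15);print(H.round(4),H.mean(0).round(4))
# lip from w1 (TCP start) re-fit with scene
from scipy.optimize import least_squares
s=robot.camera("scene")
W=np.eye(4);W[:3]=[[1,0,.001,-.625],[0,-.958,.287,-.035],[.001,-.287,-.958,.391]]
w1=dict(w,world_to_cam=W)
def f(v):
    x,y,z,a=v;u=np.array([-np.sin(a),np.cos(a),0])*.056;c=np.array([x,y,z])
    return np.r_[(proj(w1,[c+u,c-u])-[(301,179),(310,333)]).ravel(),(proj(s,[c+u,c-u])-[(334,282),(262,281)]).ravel()]
r=least_squares(f,[.61,-.015,.105,0]);print(r.x.round(4),r.fun.round(1))
np.save("w1.npy",w1,allow_pickle=True)
cv2.imwrite("pics/c2.png",cv2.resize(s["img"][250:320,230:360,::-1],None,fx=6,fy=6))
```

```text
[[0.5229 0.2961 0.012 ]
 [0.6004 0.3044 0.012 ]
 [0.6098 0.2291 0.012 ]
 [0.5315 0.2181 0.012 ]] [0.5662 0.2619 0.012 ]
0.0791 8.0
0.0779 6.1
0.0785 96.3
0.0759 97.1
[[0.5632 0.2915 0.1   ]
 [0.5685 0.2422 0.1   ]]
[[0.5442 0.2761 0.15  ]
 [0.5866 0.2785 0.15  ]
 [0.5893 0.245  0.15  ]
 [0.5466 0.2403 0.15  ]] [0.5667 0.26   0.15  ]
[ 0.6118 -0.0156  0.1087  0.0465] [-0.1 -1.4  0.6 -0.5 -3.2  0.1 -1.1 -1.8]
```

View pics/c2.png

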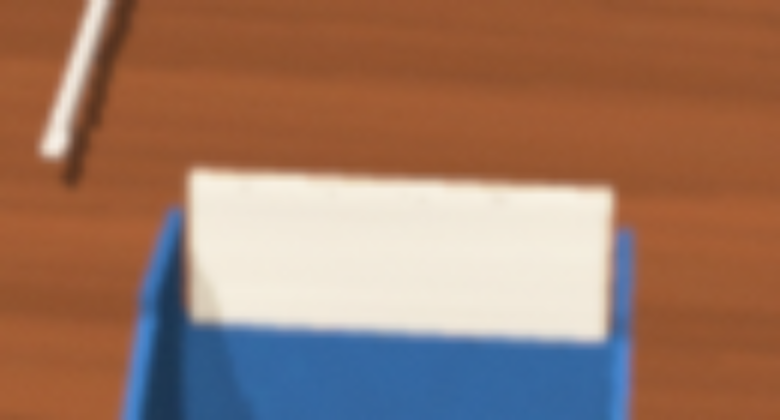

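The lip's top corners in the scene picture are at (261.6,278.3) and (332.2,281.3). I'll refit with these.

```bash
cat > plan.py <<'E'
from h import *
from scipy.spatial.transform import Rotation as R
def rel(P,Rt):
    "shift(mm), rotvec(deg) in the tool axes from the present measured pose"
    o=robot.get_obs();A=R.from_quat(o["tool_rot"])
    return (A.inv().apply(np.array(P)-o["position"])*1e3).round(1),np.degrees((A.inv()*Rt).as_rotvec()).round(2)
def tool(yaw,lean=0):
    "tool y = clip x, tool z = -clip z; lean: clip z tips to -x of the clip"
    C=R.from_euler('z',yaw,degrees=True)*R.from_euler('y',-lean,degrees=True)
    return C*R.from_matrix(np.array([[0,1,0],[1,0,0],[0,0,-1.]])),C
E
python3 - <<'E'
from plan import *
from scipy.optimize import least_squares
s=robot.camera("scene");w1=np.load("w1.npy",allow_pickle=True).item()
def f(v):
    x,y,z,a=v;u=np.array([-np.sin(a),np.cos(a),0])*.056;c=np.array([x,y,z])
    return np.r_[(proj(w1,[c+u,c-u])-[(301,179),(310,333)]).ravel(),(proj(s,[c+u,c-u])-[(332.2,281.3),(261.6,278.3)]).ravel()]
r=least_squares(f,[.61,-.015,.105,0]);print(r.x.round(4),np.degrees(r.x[3]).round(1),r.fun.round(1))
Rt,C=tool(7)
print(rel(np.array([.566,.261,.100+.033+.003+.0]),Rt))
print(rel(np.array([.566,.261,.100+.033+.003+.06]),Rt))
E
```

```text
[ 0.6117 -0.0155  0.1104  0.0424] 2.4 [-0.1 -1.2 -0.   0.5 -1.3  0.2 -0.7  0.1]
(array([102.1,   0.3, 108.5]), array([ 0.  ,  0.01, -7.1 ]))
(array([102.1,   0.3,  48.5]), array([ 0.  ,  0.01, -7.1 ]))
```

Request:
{"name": "move_arm", "arguments": {
  "series": "35 0 10 0 0 -3; 70 0 30 0 0 -7; 102 0 48 0 0 -7.1; 102 0.5 65 0 0 -7.1; 102 0.5 85 0 0 -7.1; 102 0.5 102 0 0 -7.1; 102 0.5 108 0 0 -7.1; 102 0.5 108 0 0 -7.1"
}}

```text
time: 2.3
position: [0.5646, 0.2612, 0.1347]
tool_rot: [0.662, 0.749, -0.002, -0.001]
ft_force: [0.3, -0.3, 0.1]
grip_width: 0.0868
grip_force: 0.0
```

Request:
{"name": "move_arm", "arguments": {
  "series": "0 0 0 0 0 0; 0 0 0 0 0 0; 0 0 0 0 0 0; 0 0 0 0 0 0; 0 0 0 0 0 0; 0 0 0 0 0 0; 0 0 0 0 0 0; 0 0 0 0 0 0",
  "jaw": 0,
  "newtons": 32
}}

```text
time: 2.97
position: [0.5655, 0.2621, 0.1367]
tool_rot: [0.662, 0.75, 0.0, 0.0]
ft_force: [-0.7, -0.8, 2.7]
grip_width: 0.0417
grip_force: 5.7
```

Request:
{"name": "move_arm", "arguments": {
  "series": "0 0 0 0 0 0; 0 0 0 0 0 0; 0 0 0 0 0 0; 0 0 0 0 0 0; 0 0 0 0 0 0; 0 0 0 0 0 0; 0 0 0 0 0 0; 0 0 0 0 0 0"
}}

```text
time: 3.63
position: [0.5655, 0.2621, 0.1372]
tool_rot: [0.662, 0.75, 0.0, 0.0]
ft_force: [-0.1, 0.6, 5.4]
grip_width: 0.0255
grip_force: 32.0
```

Squeezed to the stop at 25.5 mm and 32 N, so the jaws are open. Now I'll lift.

Request:
{"name": "move_arm", "arguments": {
  "series": "0 0 -3 0 0 0; 0 0 -8 0 0 0; 0 0 -18 0 0 0; 0 0 -30 0 0 0; 0 0 -45 0 0 0; 0 0 -65 0 0 0; 0 0 -85 0 0 0; 0 0 -90 0 0 0"
}}

```text
time: 4.3
position: [0.5673, 0.2626, 0.2308]
tool_rot: [0.662, 0.75, 0.003, 0.002]
ft_force: [-0.1, 0.5, 0.5]
grip_width: 0.0252
grip_force: 32.0
```

Run:
```python
from plan import *
o=robot.get_obs();print(o["grip_width"],o["grip_force"],o["position"],o["ft_force"])
w=robot.camera("wrist"); cv2.imwrite("pics/w3.png",w["img"][:,:,::-1])
for t in ("clip","clip_grip","jaw_a","button"):
    print(t,[([round(float(v),3) for v in d["xyz"]],round(d["p"],2)) for d in robot.tip_of(w,t)][:3])
p=up("side","pics/c3.png",(150,150,310,310),4)
for t in ("clip","clip_grip","saddle"):
    print(t,[([round(float(v),3) for v in d["xyz"]],round(d["p"],2)) for d in robot.tip_of(p,t)][:3])
Rt,C=tool(2.4,27)
lip=np.array([.6117,-.0155,.1104])
for dz in (.075,.034):
    print(rel(lip+C.apply([0,0,dz+.036]),Rt), (lip+C.apply([0,0,dz+.036])))
```

```text
0.02520137375106793 31.999718891456723 [0.56731257 0.26262592 0.23081974] [-0.14914411  0.49734385  0.49306027]
clip [([0.571, 0.258, 0.191], 0.97), ([0.44, 0.244, 0.03], 0.82)]
clip_grip [([0.439, 0.247, 0.072], 0.75), ([0.572, 0.262, 0.226], 0.72)]
jaw_a [([0.429, 0.258, 0.04], 0.62), ([0.456, 0.23, 0.041], 0.6), ([0.581, 0.262, 0.201], 0.55)]Traceback (most recent call last):
  File "<stdin>", line 5, in <module>
ValueError: it knows: clip, clip_grip, driver, empty_bin, empty_front, full_bin, jar, jaw, saddle, stand, tape
```

Run:
```python
from plan import *
Rt,C=tool(2.4,27)
lip=np.array([.6117,-.0155,.1104])
for dz in (.10,.045):
    P=lip+C.apply([0,0,dz+.036]);print(rel(P,Rt),P)
print(C.as_matrix().round(3)[:,2],robot.get_obs()["position"])
```

```text
(array([-275.9,  -49.3,   -5.5]), array([-27.07,  -1.09,   4.62])) [ 0.55001145 -0.01808552  0.23157689]
(array([-278. ,  -24.3,   43.5]), array([-27.07,  -1.09,   4.62])) [ 0.57495903 -0.0170399   0.18257153]
[-0.454 -0.019  0.891] [0.56477082 0.2618221  0.2259561 ]
```

Request:
{"name": "move_arm", "arguments": {
  "series": "-20 -3 -8 0 0 0; -55 -8 -15 -4 0 1; -92 -15 -15 -10 0 2; -130 -25 -15 -16 -1 3; -168 -35 -12 -22 -1 4; -206 -45 -10 -27.1 -1.1 4.6; -242 -49 -8 -27.1 -1.1 4.6; -265 -49 -5.5 -27.1 -1.1 4.6"
}}

```text
time: 5.17
position: [0.5456, -0.008, 0.2298]
tool_rot: [0.674, 0.702, 0.168, 0.16]
ft_force: [0.6, 0.1, -1.8]
grip_width: 0.0252
grip_force: 32.0
```

Request:
{"name": "move_arm", "arguments": {
  "series": "-10 0 0 0 0 0; -11 0 0 0 0 0; -11 0 0 0 0 0; -11 0 0 0 0 0; -11 0 0 0 0 0"
}}

```text
time: 5.58
position: [0.5495, -0.0166, 0.2315]
tool_rot: [0.672, 0.702, 0.169, 0.161]
ft_force: [-0.0, 0.3, 0.3]
grip_width: 0.0251
grip_force: 32.0
```

Run:
```python
from plan import *
w=robot.camera("wrist"); cv2.imwrite("pics/w4.png",w["img"][:,:,::-1]); np.save("w4.npy",w,allow_pickle=True)
p=up("side","pics/c4.png",(150,90,310,260),3.5);np.save("s4.npy",p,allow_pickle=True)
for n,q in(("w",w),("s",p)):
  for t in ("clip","clip_grip","empty_front"):
    print(n,t,[([round(float(v),3) for v in d["xyz"]],round(d["p"],2)) for d in robot.tip_of(q,t)][:3])
o=robot.get_obs();print(o["position"],o["ft_force"],o["grip_width"],o["q"].round(2))
Rt,C=tool(2.4,27);lip=np.array([.6117,-.0155,.1104])
print(rel(lip+C.apply([0,0,.036+.045]),Rt))
for q in (w,p):print(proj(q,[lip+C.apply([0,y,0]) for y in(-.056,.056)]).round(1).tolist())
```

```text
w clip [([0.568, -0.018, 0.196], 0.88)]
w clip_grip [([0.554, -0.014, 0.227], 0.65)]
w empty_front [([0.618, -0.015, 0.1], 0.84)]
s clip [([0.446, 0.243, 0.029], 0.97), ([0.602, 0.167, 0.016], 0.65), ([0.568, -0.015, 0.201], 0.63)]
s clip_grip [([0.605, 0.167, 0.042], 0.81), ([0.443, 0.243, 0.075], 0.79), ([0.549, -0.016, 0.226], 0.57)]
s empty_front [([0.617, -0.019, 0.1], 0.89)]
[ 0.5500823  -0.01759334  0.2321069 ] [-0.53291455  0.55950127 -1.52654597] 0.025205318277482895 [-0.32  0.33  1.97  0.4   0.43 -0.7 ]
(array([-0.5, -0.4, 55.4]), array([ 0.12, -0.03,  0.04]))
[[324.7, 315.9], [325.1, 156.7]]
[[275.8, 206.3], [256.7, 235.6]]
```

View pics/w4.png

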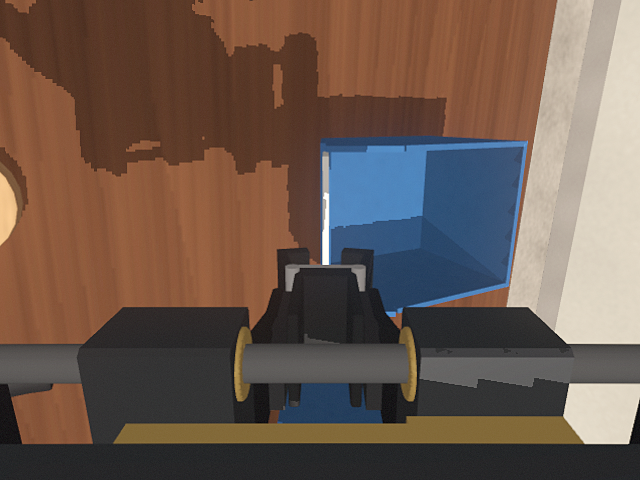

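View pics/c4.png

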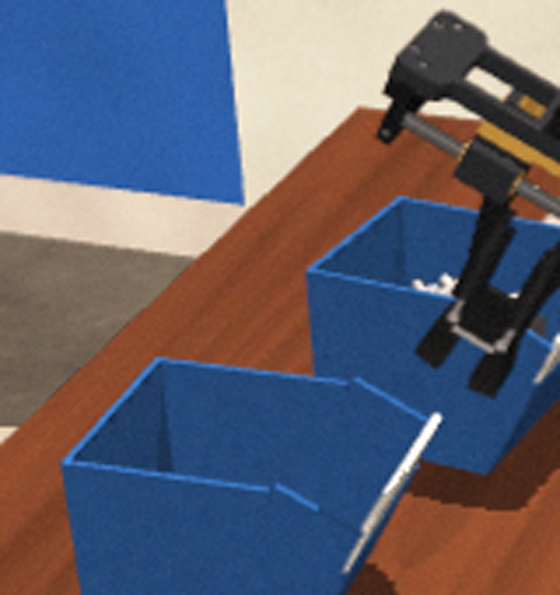

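The wrist view looks straight along the panel. The lip edge is at column ~326, rows 152–262, and the clip is centred at column ~326 with its jaws at 293 and 357, so it is aligned. The side view agrees: the lip's far corner is at about (275,208). I'll go in along the slope.

Request:
{"name": "move_arm", "arguments": {
  "series": "0 0 10 0 0 0; 0 0 24 0 0 0; 0 0 38 0 0 0; 0 0 50 0 0 0; 0 0 60 0 0 0; 0 0 68 0 0 0; 0 0 74 0 0 0; 0 0 76 0 0 0"
}}

```text
time: 6.65
position: [0.5849, -0.0165, 0.1633]
tool_rot: [0.673, 0.702, 0.169, 0.162]
ft_force: [-0.8, 0.5, -1.0]
grip_width: 0.0254
grip_force: 32.0
```

Run:
```python
from plan import *
w=robot.camera("wrist"); cv2.imwrite("pics/w5.png",w["img"][130:400,180:480][...,::-1].repeat(2,0).repeat(2,1))
o=robot.get_obs();print(o["position"],o["ft_force"],o["grip_width"])
Rt,C=tool(2.4,27);lip=np.array([.6117,-.0155,.1104])
print(rel(lip+C.apply([0,0,.036]),Rt), C.inv().apply(o["ft_force"]))
```

```text
[ 0.58478365 -0.01647239  0.16349165] [-0.49398691 -0.33945644 -0.76660234] 0.025263658200743753
(array([-0.2, -0.1, 23.5]), array([ 0.06, -0.03, -0.  ])) [-0.80045528 -0.31847266 -0.45252558]
```

View pics/w5.png

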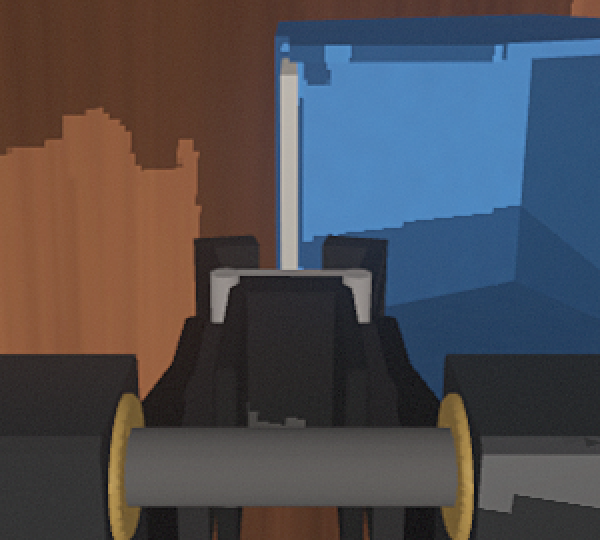

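The plate (crop column ~290) runs between the jaws (mid ~291), so it is centred. About 23 mm is left, so I'll go on gently.

Request:
{"name": "move_arm", "arguments": {
  "series": "0 0 2 0 0 0; 0 0 4 0 0 0; 0 0 6 0 0 0; 0 0 8 0 0 0; 0 0 10 0 0 0; 0 0 12 0 0 0; 0 0 13 0 0 0; 0 0 14 0 0 0"
}}

```text
time: 7.37
position: [0.5911, -0.0162, 0.1518]
tool_rot: [0.673, 0.702, 0.169, 0.162]
ft_force: [0.2, 0.4, -0.8]
grip_width: 0.0252
grip_force: 32.0
```

Request:
{"name": "move_arm", "arguments": {
  "series": "0 0 0.7 0 0 0; 0 0 1.4 0 0 0; 0 0 2.1 0 0 0; 0 0 2.8 0 0 0; 0 0 3.5 0 0 0; 0 0 4.0 0 0 0"
}}

```text
time: 7.87
position: [0.5929, -0.0162, 0.1483]
tool_rot: [0.673, 0.702, 0.169, 0.162]
ft_force: [-0.3, -0.0, -0.5]
grip_width: 0.0255
grip_force: 32.0
```

Request:
{"name": "move_arm", "arguments": {
  "series": "0 0 0.7 0 0 0; 0 0 1.4 0 0 0; 0 0 2.1 0 0 0; 0 0 2.8 0 0 0"
}}

```text
time: 8.2
position: [0.5942, -0.0161, 0.146]
tool_rot: [0.673, 0.702, 0.169, 0.162]
ft_force: [-0.2, 0.0, 0.1]
grip_width: 0.0256
grip_force: 32.0
```

Request:
{"name": "move_arm", "arguments": {
  "series": "0 0 0.6 0 0 0; 0 0 1.2 0 0 0; 0 0 1.2 0 0 0"
}}

```text
time: 8.45
position: [0.5947, -0.0161, 0.1448]
tool_rot: [0.673, 0.702, 0.169, 0.162]
ft_force: [-1.2, 1.0, 0.9]
grip_width: 0.0255
grip_force: 32.0
```

Request:
{"name": "move_arm", "arguments": {
  "series": "0 0 0.6 0 0 0; 0 0 1.2 0 0 0; 0 0 1.2 0 0 0"
}}

```text
time: 8.7
position: [0.5953, -0.0161, 0.1437]
tool_rot: [0.673, 0.702, 0.169, 0.162]
ft_force: [-1.1, -0.4, 0.9]
grip_width: 0.0255
grip_force: 32.0
```

Request:
{"name": "move_arm", "arguments": {
  "series": "0 0 0.6 0 0 0; 0 0 1.2 0 0 0; 0 0 1.2 0 0 0"
}}

```text
time: 8.95
position: [0.5958, -0.0161, 0.1426]
tool_rot: [0.673, 0.702, 0.169, 0.162]
ft_force: [-1.6, 1.1, 1.1]
grip_width: 0.0252
grip_force: 32.0
```

Request:
{"name": "move_arm", "arguments": {
  "series": "0 0 0.5 0 0 0; 0 0 1 0 0 0; 0 0 1 0 0 0"
}}

```text
time: 9.2
position: [0.596, -0.016, 0.1423]
tool_rot: [0.673, 0.702, 0.169, 0.162]
ft_force: [-4.1, 0.6, 5.5]
grip_width: 0.0252
grip_force: 32.0
```

Request:
{"name": "move_arm", "arguments": {
  "series": "0 0 0.5 0 0 0; 0 0 0.8 0 0 0; 0 0 0.8 0 0 0"
}}

```text
time: 9.45
position: [0.596, -0.016, 0.1422]
tool_rot: [0.673, 0.702, 0.169, 0.163]
ft_force: [-7.4, 0.3, 11.9]
grip_width: 0.0254
grip_force: 32.0
```

A firm stop at 14 N. I'll ease off to about 6–7 N and then let go.

Request:
{"name": "move_arm", "arguments": {
  "series": "0 0 -0.8 0 0 0; 0 0 -0.8 0 0 0; 0 0 -0.8 0 0 0"
}}

```text
time: 9.7
position: [0.596, -0.016, 0.1423]
tool_rot: [0.673, 0.702, 0.169, 0.162]
ft_force: [-5.4, -0.8, 8.1]
grip_width: 0.0253
grip_force: 32.0
```

Request:
{"name": "move_arm", "arguments": {
  "series": "0 0 0 0 0 0; 0 0 0 0 0 0; 0 0 0 0 0 0; 0 0 0 0 0 0; 0 0 0 0 0 0; 0 0 0 0 0 0; 0 0 0 0 0 0; 0 0 0 0 0 0",
  "jaw": 0.7
}}

```text
time: 10.37
position: [0.5963, -0.016, 0.1416]
tool_rot: [0.673, 0.702, 0.169, 0.162]
ft_force: [-0.1, -1.0, -0.6]
grip_width: 0.0599
grip_force: 0.0
```

Released. I'll back straight out along the tool axis, well clear, and then check.

Request:
{"name": "move_arm", "arguments": {
  "series": "0 0 -3 0 0 0; 0 0 -10 0 0 0; 0 0 -22 0 0 0; 0 0 -38 0 0 0; 0 0 -58 0 0 0; 0 0 -78 0 0 0; 0 0 -95 0 0 0; 0 0 -100 0 0 0"
}}

```text
time: 11.03
position: [0.5503, -0.0181, 0.2334]
tool_rot: [0.672, 0.702, 0.17, 0.164]
ft_force: [-0.0, 0.1, 0.4]
grip_width: 0.061
grip_force: 0.0
```

Run:
```python
from plan import *
p=up("side","pics/c6.png",(200,150,330,290),4)
w=robot.camera("wrist")
for n,q in(("w",w),("s",p)):
  print(n,[([round(float(v),3) for v in d["xyz"]],round(d["p"],2)) for d in robot.tip_of(q,"clip")])
```

```text
w [([0.613, -0.016, 0.109], 0.63)]
s [([0.611, -0.017, 0.107], 0.79), ([0.603, 0.164, 0.015], 0.73), ([0.443, 0.245, 0.031], 0.56)]
```

View pics/c6.png

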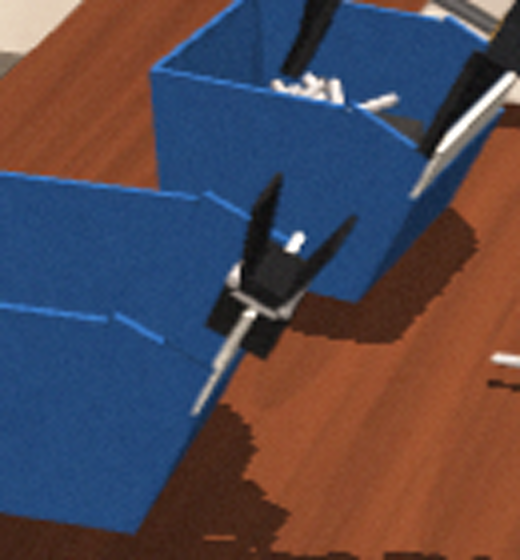

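The clip sits on the empty bin's lip (crop 265,290). Its axis follows the slope, the saddle is against the plate edge, the jaws are closed on it and the gripper is clear.

```bash
python3 -c "
from rig import robot
print(robot.hand_in())"
```

```text
the job is handed in; nothing more can be done
None
```

The middle-sized clip is off its stand and on the empty bin's lip, near the middle and pushed to a firm stop with its jaws closed on the plate; I let go and handed the job in at about 11 s, but no verdict came back.

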